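Gauge a magnet and show its painted end to the inspection camera

ROBOT

A 6-joint arm with a two-finger parallel gripper is mounted at the origin on the work surface. World frame = base frame: x ahead of the robot, y to its left, z up, the work surface at z = 0. Lengths are in m, angles in rad, forces in N, time in s.
With the tool pointing down it reaches from about 0.3 to 0.875 m from the base axis. Payload 4.2 kg.
Tool frame: the origin (TCP) lies at the very end of the fingers, on their centre line; the grasp point (between the pads) lies 19 mm behind it; z points along the fingers, y is the line along which they close (so a half turn about z gives the same grasp; the last joint's range is limited). The gripper opens to 85 mm and grips with 20 to 120 N. Pads are 22 mm wide; open, the fingers measure 114 mm over their backs; the gripper's body (76 mm by 85 mm) begins 54 mm behind the grasp point. The pads swing forward as they close: fully open they stand 13 mm farther back than shut.
Start: joints at [-1.266, 0.32, 1.565, -0, 1.257, -0.02], TCP at [0.183, -0.545, 0.231] pointing down, gripper open.
Joint ranges: [-3.11, 3.11], [-0.84, 2.01], [0.21, 2.61], [-1.34, 4.49], [0.05, 2.63], [-2.56, 2.56]. Speed limits (rad/s): [2.57, 2.57, 3.14, 3.14, 3.14, 3.14].

INTERFACE

Orientations are given as [roll, pitch, yaw] about the fixed x, y, z axes, in that order (R = Rz(yaw) Ry(pitch) Rx(roll)).
In Python, from bench import telemetry, cams, robot gives the robot as it stands.
- The arm moves only by the tool arm_command, never from a script. Its argument "plan" is a list of rows, each an object of numbers: "x", "y", "z": the shift along the tool's x, y, z in cm; "spin": the turn about the tool's z in rad. A call has 1 to 10 rows; each row is the pose to reach, as a shift and turn from the pose commanded when the call began, along the tool's axes at that moment; what a row does not reach only later rows make up. A row lasts 1/12 s, in which the tool goes at most 41.7 mm and 7.16 degrees, less where a joint would pass 70% of its speed; a pose out of reach is approached as far as the arm can. A call with a gripper value outside its range is refused whole. "hand" is the opening, from -1 (shut) to 1 (fully open), set as the call begins (left out, the last holds). The fingers move at their own pace and stop on an object; "squeeze" is the grip in N (left out, the last holds). Time passes only in rows, so rows that repeat a pose let the fingers close. It gives the time, the measured TCP pose, the force, the opening and the grip force at its end, in the units of the state.
- telemetry.state(): the state, without advancing time (a new reading comes with each control period).
- cams.read_camera(name): name is "scene" or "top" or "wrist"; returns a dict with "img" (480x640x3 uint8, red, green, blue), "fov_y" (degrees; the focal length in pixels is half the picture's height over the tangent of half this angle, whatever the lens; pixels are square), "cx", "cy" (the principal point, pixels), "k1" (the pictures are not rectified: a ray, as slopes to the right and down, at radius r is drawn at 1 + k1 r^2 times it, then the intrinsics apply), "position" and "orientation" of the camera in the world. Camera axes: x right, y up, looking along -z (the intrinsics and any distortion apply to the point x, -y, -z); pixel columns grow to the right and rows downward; lengths in m; the calibration is good to about 2 mm. A picture is of the moment at which its call begins. There is no depth.
- robot.finish_job(): hands the job in; it is judged then, once.
The state is a dict: "clock": time; "joint_pos": joint angles; "qvel": joint speeds; "tau": joint torques, N m; "tool_pos": TCP position; "eef_rot": TCP orientation; "force": force on the tool from outside, world axes, zero at the start; "wrist_torque": the same for the moment, N m; "width": finger opening in m; "grasp_force": force on a finger pad.
Only numpy, scipy, OpenCV 4.12 (cv2) and the standard library are available. Lean on these libraries where they do the work, as an engineer would, in place of code of your own. Each camera call takes 0.05 s, during which the arm holds its last target. There are 200 camera calls.

TASK

On the plywood board, find the dark magnet with the yellow painted end, set it gently astride the round steel mandrel of the blue-based gauge, hollow side down and lengthwise along the mandrel at its middle, and let go so that it balances there by itself for a moment. Then pick it up again and hold it in the air in front of the inspection camera, hollow side still underneath, with the yellow end square to the lens, centred on the lens axis and 120 mm from the lens (the camera looks down at a slant, so the magnet must be tilted to face it). Finish while holding it still there; do not disturb the camera, the other magnets, the caliper or the paint jar.

Things in the scene. Friction and masses are not known exactly. Their poses are not given: they have to be found in the camera images.
- magnet_center (a point): Centre (half-way up) of the loose dark-grey magnet with one yellow end, 60 long (x), 52 wide (y), 18.6 high (z) mm, 140 g. Loaf shape: rounded crown (radius 34), upright flat flanks 13 tall from the underside, 52 apart: grip there. Underside hollow: a groove of radius 24 along x, roof 0.7 below this centre. It starts on the board, z up; +x points to the yellow end, roughly away from the robot.
- magnet_end (a point): Centre of the yellow end face of that magnet, 30 mm from magnet_center along its +x; same axes. The last 6 mm of the length are yellow all round.
- magnet: The same yellow-ended magnet; origin at the centre of its underside, 9.3 mm below magnet_center; same axes.
- board: Fixed plywood board 240 (x) x 320 (y) x 12 mm, origin at the centre of its underside, top 12 mm up; the three magnets lie on it at least 120 mm apart.
- plain_a: Loose all-grey magnet of the same shape on the board, origin at the centre of its underside. Leave alone.
- plain_b: Another all-grey magnet of the same shape, on the board. Leave alone.
- gauge: Fixed form gauge: blue base plate 100 (x) x 90 (y) x 12 mm, origin under its centre; above it a level round steel mandrel of radius 23 and length 70 along x, axis 55 mm up, on a web 18 thick and 60 long.
- gauge_top (a point): Middle of the mandrel's top line, 78 mm above the gauge's underside; x runs along the mandrel, z up. A magnet seated astride has its magnet_center about 0.7 mm above this point and its x along the mandrel, either way round.
- stand: Fixed camera stand: base 110 x 130 x 14 mm, aluminium column 25 mm square and 364 mm tall set 20 mm behind (+x of) the origin, carrying the camera at a height that differs from run to run. The camera faces the stand's -x; origin at table level.
- lens (a point): Middle of the front glass of the inspection camera (grey housing 42 mm square, black lens barrel 32 mm across). The camera looks along this frame's -x, which slants 20 degrees downwards; y is level, z the camera's up.
- focus (a point): Point in the air on the lens axis 120 mm in front of the lens, axes as the lens: the centre of the yellow end face belongs here, with the magnet's x, y and z axes along these.
- caliper: Loose steel caliper, 200 mm long, black slider, flat on the table beyond the board. Leave alone.
- paint_jar: Loose glass jar with yellow cap, 52 mm across, 60 mm tall, standing beside the gauge. Leave alone.
Things that resemble listed ones, but are neither listed nor needed, are in the scene too. Leave any red or turquoise look-alike of the gauge alone. What is shaped like the magnet but purple or turquoise is not meant.

How it is judged:
By the outcome, as a careful person would: the job done as asked, in the order asked, and still so for the second after the job is handed in, while the arm keeps its last pose, push and grip.
It also fails if it takes over 54 s, if anything falls off the work surface, if the arm or the gripper's body presses on something with over 40 N, if the wrist force passes 120 N, or if a joint passes its speed limit or range.

## Working session

There is one attempt and no reset: what is moved stays moved. The work goes in short steps, Python scripts to look and compute and a tool call to move; the robot and the scene stay as the last step left them, time stands still between calls to the robot, and variables do not carry over. Pictures are saved under pics/ and viewed, at most 10 in all, crops included, and the job is handed in when it is done.

Besides the shell and the picture viewer there is one more tool, called after ">>>" in YAML: its name, and indented under it one key for each argument. arm_command: Moves the arm, as the interface text tells. Its arguments: {"type":"object","properties":{"plan":{"type":"array","items":{"type":"object","properties":{"x":{"type":"number"},"y":{"type":"number"},"z":{"type":"number"},"spin":{"type":"number"}}}},"hand":{"type":"number"},"squeeze":{"type":"number"}},"required":["plan"]}

```bash
ls; mkdir -p pics
cat > h.py <<'E'
import numpy as np, cv2
from scipy.spatial.transform import Rotation as R
from bench import telemetry, cams, robot
def rot(o):
    o=np.array(o,float)
    return o if o.shape==(3,3) else R.from_euler('xyz',o).as_matrix() if o.size==3 else R.from_quat(o).as_matrix()
def snap(n,f):
    c=cams.read_camera(n); cv2.imwrite(f'pics/{f}.png',c['img'][:,:,::-1])
    np.save(f'pics/{f}.npy',{k:v for k,v in c.items()},allow_pickle=True); return c
def load(f): return np.load(f'pics/{f}.npy',allow_pickle=True).item()
def proj(c,P):
    p=(np.atleast_2d(P)-c['position'])@rot(c['orientation'])
    s=np.c_[p[:,0],-p[:,1]]/-p[:,2:3]; r2=(s**2).sum(1,keepdims=True)
    f=240/np.tan(np.radians(c['fov_y'])/2)
    return s*(1+c['k1']*r2)*f+[c['cx'],c['cy']]
def ray(c,uv):
    f=240/np.tan(np.radians(c['fov_y'])/2); d=(np.array(uv,float)-[c['cx'],c['cy']])/f; s=d.copy()
    for _ in range(30): s=d/(1+c['k1']*(s@s))
    v=rot(c['orientation'])@np.array([s[0],-s[1],-1]); return np.array(c['position']),v/np.linalg.norm(v)
def atz(c,uv,z):
    o,v=ray(c,uv); return o+v*(z-o[2])/v[2]
E
python3 - <<'E'
from h import *
for n in('scene','top'):
    c=snap(n,n+'0'); print(n,{k:v for k,v in c.items() if k!='img'})
print(telemetry.state())
E
```

```text
pics
scene {'fov_y': 45.014734315605565, 'cx': 313.7541229182236, 'cy': 233.37935202246538, 'k1': -0.014148891773224552, 'position': array([1.41006162, 0.16588933, 1.27188562]), 'orientation': array([ 0.63634711, -0.01577273,  1.75602428])}
top {'fov_y': 43.0772292906534, 'cx': 317.6032322505202, 'cy': 242.95771738931646, 'k1': 0.0007107023057955865, 'position': array([0.37204656, 0.02536037, 1.41583515]), 'orientation': array([ 0.17475718, -0.00397897, -1.56624769])}
{'clock': 0.1, 'joint_pos': array([-1.26603947e+00,  3.20247645e-01,  1.56552626e+00,  3.63926561e-06,
        1.25740710e+00, -2.00349019e-02]), 'qvel': array([ 4.04744415e-04, -2.47760461e-03, -3.02008986e-03,  3.38338497e-04,
        6.91057430e-05,  8.22855495e-04]), 'tau': array([-3.30882503e-04, -4.16412127e+01, -2.34707075e+01,  1.16612102e-05,
        4.79605034e-03,  2.72051267e-06]), 'tool_pos': array([ 0.18334797, -0.54454943,  0.23056698]), 'eef_rot': array([-3.14000469e+00, -3.52798579e-05,  3.24790609e-01]), 'force': array([ 0.10246211, -0.20750037, -0.21317583]), 'wrist_torque': array([ 0.00750005, -0.01889807,  0.01354761]), 'grasp_force': 0.0, 'width': 0.08566961050558895}
```

View pics/scene0.png

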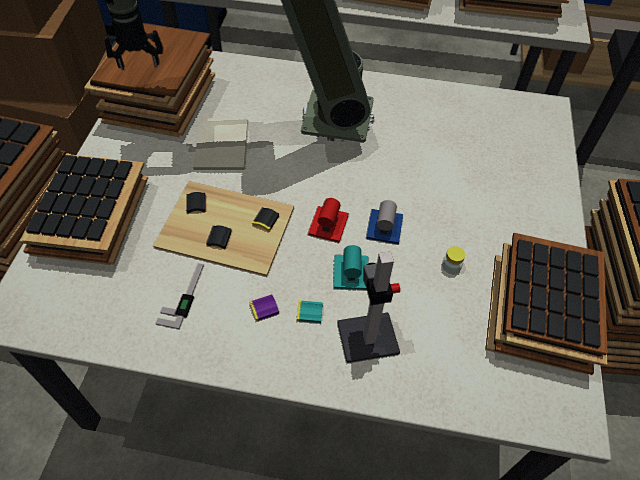

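View pics/top0.png

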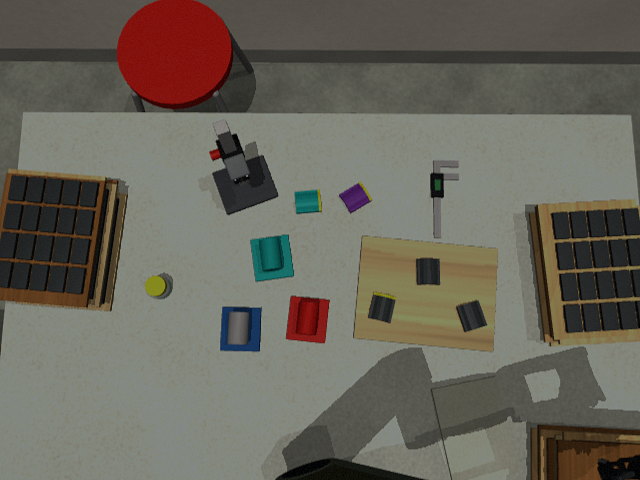

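The scene view shows the yellow-ended magnet at (266,218), which is (382,307) in the top view. It could be confused with:
- plain magnets at scene (196,203) and (219,237)
- purple look-alike at scene (264,307)
- turquoise look-alike at scene (310,311)

I choose the dark one with the yellow end. The blue gauge is at scene (386,222), top (240,328). The stand is at scene (375,300), top (240,170). Next, a close crop to check.

Run:
```python
from h import *
t=cv2.imread('pics/top0.png');s=cv2.imread('pics/scene0.png')
def cr(i,x,y,w,h,k): 
    return cv2.resize(i[y:y+h,x:x+w],None,fx=k,fy=k,interpolation=cv2.INTER_CUBIC)
# panels 400x300
a=np.vstack([np.hstack([cr(t,357,285,50,37.5.__int__()+1,8)[:300],cr(t,212,300,57,43,7)[:300,:399]]),
 np.hstack([cr(t,200,113,80,100,4)[:400,:320].copy()[:300,:], cr(s,325,245,96,60,5)[:300,:479]])]) if False else None
P=[cr(t,357,287,50,37,8),cr(t,215,303,50,50,6),cr(t,205,115,80,100,3),cr(s,330,245,80,60,5)]
C=np.zeros((600,800,3),np.uint8)
for p,(x,y) in zip(P,[(0,0),(400,0),(0,300),(400,300)]): 
    p=p[:600-y if y else 300,:400]; C[y:y+p.shape[0],x:x+p.shape[1]]=p
cv2.imwrite('pics/crop1.png',C)
```

```text
(no output)
```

View pics/crop1.png

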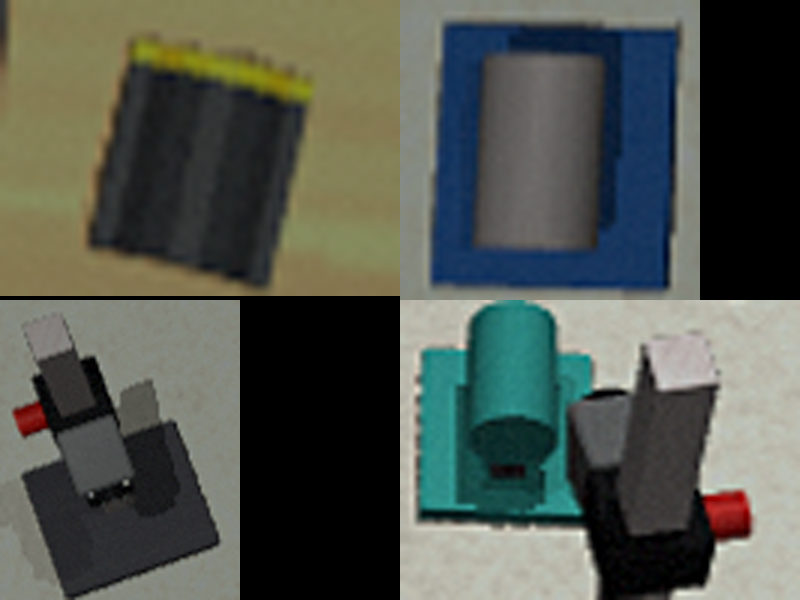

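Run:
```python
from h import *
from scipy.optimize import least_squares
c=load('top0')
def px(pts,o,k,off): return (np.array(pts,float)-off+.5)/k-.5+o
def fit(uv,model,x0,c=c):
    f=lambda p:(proj(c,(R.from_euler('z',p[3]).apply(model)+[p[0],p[1],p[2]]))-uv).ravel()
    g=lambda p:f([p[0],p[1],0,p[2]])
    r=least_squares(g,x0); return r.x,np.sqrt(np.mean(r.fun**2))
def box(a,b,z): return np.array([[a/2,b/2,z],[a/2,-b/2,z],[-a/2,-b/2,z],[-a/2,b/2,z]])
# order: far-left, far-right, near-right, near-left in image (camera: up=+x, left=+y)
m=px([(133,40),(312,98),(268,288),(90,245)],(357,287),8,(0,0))
print('mag',fit(m,box(.06,.052,.025-.004),[.6,-.1,0]),m)
g=px([(445,22),(678,25),(668,290),(432,286)],(215,303),6,(400,0))
print('gauge',fit(g,box(.1,.09,.012),[.5,.2,0]))
mand=px([(483,55),(605,55),(597,249),(474,247)],(215,303),6,(400,0))
print('mandrel',fit(mand,box(.07,.046,.055),[.5,.2,0]))
s=px([(22,477),(178,423),(218,545),(70,598)],(205,115),3,(0,300))
print('stand',fit(s,box(.11,.13,.014),[.8,.2,0.3]))
w=snap('wrist','w0'); st=telemetry.state()
T=rot(st['eef_rot']); print({k:v for k,v in w.items() if k!='img'})
print(T.T@(w['position']-st['tool_pos']), R.from_matrix(T.T@rot(w['orientation'])).as_euler('xyz'), T)
```

```text
mag (array([ 0.46923781, -0.12627733, -0.24871754]), np.float64(0.5512677719349782)) [[373.1875 291.5625]
 [395.5625 298.8125]
 [390.0625 322.5625]
 [367.8125 317.1875]]
gauge (array([ 0.42062199,  0.19618137, -0.01411097]), np.float64(0.12795920044933173))
mandrel (array([ 0.42051235,  0.1969014 , -0.01324748]), np.float64(0.19210887061620724))
stand (array([0.75936263, 0.19348908, 0.35828894]), np.float64(0.8904783115199133))
{'fov_y': 65.38954121993434, 'cx': 318.40916328380706, 'cy': 235.0698546960714, 'k1': -0.016817697337283853, 'position': array([ 0.25566745, -0.52142187,  0.3745479 ]), 'orientation': array([-0.29731756,  0.00219827, -1.24601969])}
[ 0.07590085  0.00090344 -0.14383989] [ 2.84425872e+00 -9.16884547e-04  1.57083854e+00] [[ 9.47708565e-01  3.19136839e-01 -3.93364125e-04]
 [ 3.19137081e-01 -9.47707780e-01  1.21961938e-03]
 [ 1.64312306e-05 -1.28138081e-03 -9.99999179e-01]]
```

Crop1 confirms the dark magnet with the yellow edge (top of the crop) and the blue gauge. The stand's camera faces the robot. Each row of a move only allows x, y, z and spin, so the 20° tilt has to come from pivoting the magnet in the grip. The mandrel's near end can serve as the pivot edge. First I go above the magnet.

>>> arm_command:
  plan:
    - {"x":40.4,"y":-30.5,"z":6,"spin":0.5735}
    - {"x":40.4,"y":-30.5,"z":6,"spin":0.5735}
    - {"x":40.4,"y":-30.5,"z":6,"spin":0.5735}
    - {"x":40.4,"y":-30.5,"z":6,"spin":0.5735}
    - {"x":40.4,"y":-30.5,"z":6,"spin":0.5735}
    - {"x":40.4,"y":-30.5,"z":6,"spin":0.5735}
    - {"x":40.4,"y":-30.5,"z":6,"spin":0.5735}
    - {"x":40.4,"y":-30.5,"z":6,"spin":0.5735}
    - {"x":40.4,"y":-30.5,"z":6,"spin":0.5735}
    - {"x":40.4,"y":-30.5,"z":6,"spin":0.5735}
  hand: 1

```text
clock: 0.98
tool_pos: [0.4135, -0.2073, 0.1829]
eef_rot: [3.141, -0.0, -0.249]
force: [0.1, -1.2, 0.2]
width: 0.0855
grasp_force: 0.0
```

>>> arm_command:
  plan:
    - {"x":3.3,"y":-9.0,"z":2.5}
    - {"x":3.3,"y":-9.0,"z":2.5}
    - {"x":3.3,"y":-9.0,"z":2.5}
    - {"x":3.3,"y":-9.0,"z":2.5}
    - {"x":3.3,"y":-9.0,"z":2.5}

```text
invalid input at $.plan[0]: expected keys x, y, z, spin
```

Run:
```python
from h import *
c=snap('wrist','w1');s=telemetry.state();print(s['tool_pos'],s['eef_rot'],c['position'],c['orientation'])
m=R.from_euler('z',-.2487).apply(np.array([[30,26,13],[30,-26,13],[-30,-26,13],[-30,26,13]])*.001)+[.4692,-.1263,.012]
print(proj(c,m).round())
```

```text
[ 0.41683676 -0.20143478  0.18205424] [-3.13584797e+00 -4.91856358e-04 -2.44445929e-01] [ 0.48735766 -0.22614403  0.32689543] [-2.97443540e-01  5.07842299e-05 -1.81969472e+00]
[[168. 137.]
 [234. 137.]
 [238. 212.]
 [176. 212.]]
```

View pics/w1.png

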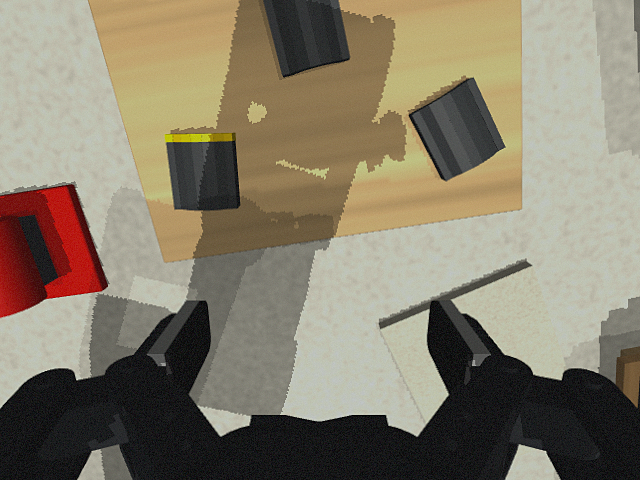

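In w1 the magnet's corners are at (166,134), (235,133), (239,210) and (174,208). That is within about 3 px of the prediction, so it lies roughly 2 mm further in +x. Next I move over it.

>>> arm_command:
  plan:
    - {"x":3.4,"y":-8.5,"z":9,"spin":0.004}
    - {"x":3.4,"y":-8.5,"z":9,"spin":0.004}
    - {"x":3.4,"y":-8.5,"z":9,"spin":0.004}
    - {"x":3.4,"y":-8.5,"z":9,"spin":0.004}
    - {"x":3.4,"y":-8.5,"z":9,"spin":0.004}
    - {"x":3.4,"y":-8.5,"z":9,"spin":0.004}

```text
clock: 1.53
tool_pos: [0.4668, -0.1355, 0.0933]
eef_rot: [3.141, 0.0, -0.252]
force: [0.0, -0.5, 0.3]
width: 0.0853
grasp_force: 0.0
```

Run:
```python
from h import *
c=snap('wrist','w2');s=telemetry.state();print(s['tool_pos'],s['eef_rot'])
m=R.from_euler('z',-.2487).apply(np.array([[30,26,13],[30,-26,13],[-30,-26,13],[-30,26,13],[30,0,18.6],[-30,0,18.6]])*.001)+[.4692,-.1263,.012]
print(proj(c,m).round())
```

```text
[ 0.46708331 -0.13607957  0.09391673] [ 3.14109735e+00 -1.40706306e-03 -2.53133888e-01]
[[257. 204.]
 [347. 204.]
 [345. 298.]
 [262. 298.]
 [301. 206.]
 [303. 302.]]
```

View pics/w2.png

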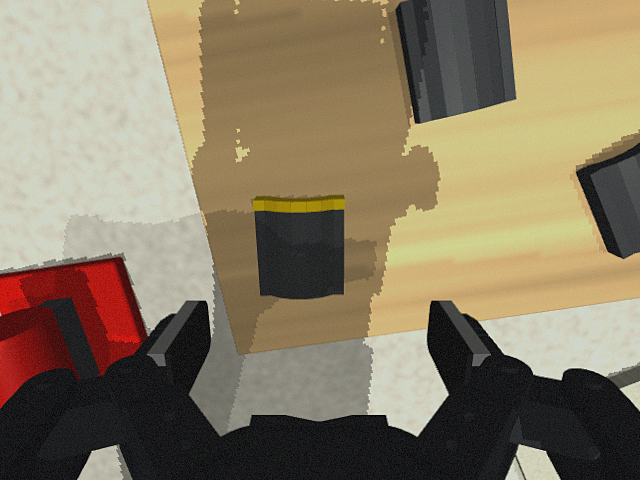

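In w2 the magnet's corners are at (253,199), (344,197), (344,296) and (260,295), so it is at about (0.4715, -0.1254) with yaw about -0.24. The open fingertips sit about 12 mm behind the TCP. I line up and descend.

>>> arm_command:
  plan:
    - {"x":0.2,"y":-1.15,"z":0,"spin":-0.012}
    - {"x":0.2,"y":-1.15,"z":2.5,"spin":-0.012}
    - {"x":0.2,"y":-1.15,"z":5,"spin":-0.012}
    - {"x":0.2,"y":-1.15,"z":6.5,"spin":-0.012}
    - {"x":0.2,"y":-1.15,"z":7.5,"spin":-0.012}
    - {"x":0.2,"y":-1.15,"z":8,"spin":-0.012}
    - {"x":0.2,"y":-1.15,"z":8.2,"spin":-0.012}
    - {"x":0.2,"y":-1.15,"z":8.2,"spin":-0.012}
    - {"x":0.2,"y":-1.15,"z":8.2,"spin":-0.012}

```text
clock: 2.33
tool_pos: [0.4723, -0.1249, 0.012]
eef_rot: [3.141, -0.002, -0.241]
force: [0.8, -0.5, -0.2]
width: 0.0853
grasp_force: 0.0
```

Run:
```python
from h import *
for i in range(3):
    c=cams.read_camera('wrist');s=telemetry.state();print(s['clock'],s['tool_pos'],s['eef_rot'],s['force'])
cv2.imwrite('pics/w3.png',c['img'][200:460,120:520,::-1])
```

```text
2.3833 [ 0.47236054 -0.12488594  0.01207139] [ 3.14146159e+00 -2.13518927e-03 -2.40956904e-01] [ 0.11753871 -0.00357617  0.83705799]
2.4333 [ 0.47232027 -0.12484294  0.01202502] [ 3.14146231e+00 -2.07439967e-03 -2.40888109e-01] [-0.32148508  0.06797989 -0.15855363]
2.4833 [ 0.47219975 -0.12477122  0.01190845] [ 3.14144966e+00 -1.79670580e-03 -2.40811415e-01] [ 0.46207398  0.93025319 -0.77141137]
```

View pics/w3.png

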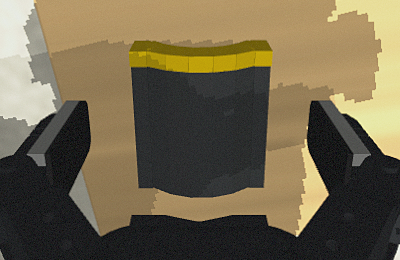

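The fingers straddle the magnet evenly: crop centres are at 201 for the magnet and 199 for the fingers. I close.

>>> arm_command:
  plan:
    - {"x":0,"y":0,"z":0.3,"spin":0}
    - {"x":0,"y":0,"z":0.3,"spin":0}
    - {"x":0,"y":0,"z":0.3,"spin":0}
    - {"x":0,"y":0,"z":0.3,"spin":0}
    - {"x":0,"y":0,"z":0.3,"spin":0}
    - {"x":0,"y":0,"z":0.3,"spin":0}
    - {"x":0,"y":0,"z":0.3,"spin":0}
    - {"x":0,"y":0,"z":0.3,"spin":0}
  hand: -1
  squeeze: 35

```text
clock: 3.15
tool_pos: [0.4721, -0.1246, 0.0089]
eef_rot: [3.142, -0.001, -0.241]
force: [0.0, 1.0, 6.5]
width: 0.0509
grasp_force: 41.2
```

>>> arm_command:
  plan:
    - {"x":0,"y":0,"z":-1,"spin":0}
    - {"x":0,"y":0,"z":-4,"spin":0}
    - {"x":0,"y":0,"z":-8,"spin":0}
    - {"x":0,"y":0,"z":-12,"spin":0}
    - {"x":0,"y":0,"z":-15,"spin":0}
    - {"x":0,"y":0,"z":-15,"spin":0}

```text
clock: 3.65
tool_pos: [0.4753, -0.1256, 0.1642]
eef_rot: [3.141, -0.013, -0.241]
force: [-0.0, -2.0, -1.4]
width: 0.051
grasp_force: 37.6
```

>>> arm_command:
  plan:
    - {"x":-1.2,"y":-3,"z":0,"spin":-0.1}
    - {"x":-2.6,"y":-6,"z":0,"spin":-0.2275}
    - {"x":-4,"y":-9.5,"z":0,"spin":-0.2275}
    - {"x":-5.5,"y":-13,"z":0,"spin":-0.2275}
    - {"x":-7,"y":-16.5,"z":0,"spin":-0.2275}
    - {"x":-8.5,"y":-20,"z":0,"spin":-0.2275}
    - {"x":-10,"y":-23.5,"z":0,"spin":-0.2275}
    - {"x":-11.5,"y":-27,"z":0,"spin":-0.2275}
    - {"x":-12.6,"y":-29.9,"z":0,"spin":-0.2275}
    - {"x":-12.6,"y":-29.9,"z":0,"spin":-0.2275}

```text
clock: 4.48
tool_pos: [0.4195, 0.2003, 0.1573]
eef_rot: [-3.14, 0.001, -0.008]
force: [-0.0, 1.2, -1.9]
width: 0.0514
grasp_force: 37.7
```

Run:
```python
from h import *
c=snap('wrist','w4');s=telemetry.state();print(s['clock'],s['tool_pos'],s['eef_rot'],s['force'],s['width'],s['grasp_force'])
B=R.from_euler('z',-.0135)
print('mandrel',proj(c,B.apply(np.array([[35,23,55],[35,-23,55],[-35,-23,55],[-35,23,55]])*.001)+[.4206,.1965,0]).round())
print('base',proj(c,B.apply(np.array([[50,45,12],[50,-45,12],[-50,-45,12],[-50,45,12]])*.001)+[.4206,.1965,0]).round())
```

```text
4.5333 [0.41959958 0.19790289 0.15713753] [ 3.14110697e+00  1.39268650e-03 -8.40912269e-03] [ 0.14689512  0.19320462 -1.66889968] 0.05112248078807019 37.66851246356964
mandrel [[289. 183.]
 [359. 184.]
 [355. 281.]
 [291. 281.]]
base [[264. 155.]
 [383. 155.]
 [376. 277.]
 [269. 276.]]
```

View pics/w4.png

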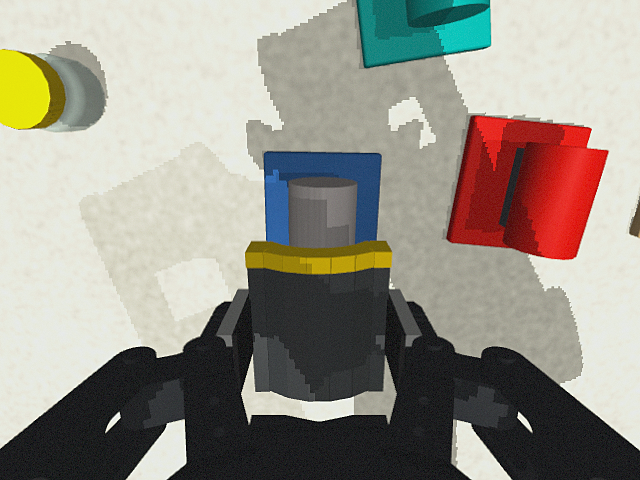

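In w4 the magnet is held level. The mandrel's far edge is at (288..358,184) and the base's far corners at (265,152) and (382,154), about 1 mm from the prediction. I descend.

>>> arm_command:
  plan:
    - {"x":0.24,"y":0.14,"z":1,"spin":0.006}
    - {"x":0.24,"y":0.14,"z":3,"spin":0.006}
    - {"x":0.24,"y":0.14,"z":5,"spin":0.006}
    - {"x":0.24,"y":0.14,"z":6.5,"spin":0.006}
    - {"x":0.24,"y":0.14,"z":7.5,"spin":0.006}
    - {"x":0.24,"y":0.14,"z":8.2,"spin":0.006}
    - {"x":0.24,"y":0.14,"z":8.5,"spin":0.006}
    - {"x":0.24,"y":0.14,"z":8.6,"spin":0.006}
    - {"x":0.24,"y":0.14,"z":8.6,"spin":0.006}
    - {"x":0.24,"y":0.14,"z":8.6,"spin":0.006}

```text
clock: 5.37
tool_pos: [0.4234, 0.1943, 0.0725]
eef_rot: [-3.141, -0.001, -0.02]
force: [-0.7, 0.1, -0.6]
width: 0.0509
grasp_force: 37.6
```

Run:
```python
from h import *
for i in range(3):
    c=cams.read_camera('wrist');s=telemetry.state();print(s['clock'],s['tool_pos'],s['eef_rot'],s['force'])
```

```text
5.4167 [0.42345055 0.19442617 0.0726599 ] [-3.14112611e+00 -1.34678008e-03 -1.94909124e-02] [ 0.12675188 -0.65182241 -1.91052545]
5.4667 [0.42340963 0.1945198  0.07268224] [-3.14106034e+00 -1.38582034e-03 -1.92943362e-02] [-0.07519543  0.40090828 -1.50669824]
5.5167 [0.42331194 0.19451487 0.07263214] [-3.14117796e+00 -1.22288031e-03 -1.92090362e-02] [-0.52535106 -0.71378703 -1.72670489]
```

>>> arm_command:
  plan:
    - {"x":-0.12,"y":-0.2,"z":0.1,"spin":-0.005}
    - {"x":-0.12,"y":-0.2,"z":0.2,"spin":-0.005}
    - {"x":-0.12,"y":-0.2,"z":0.3,"spin":-0.005}
    - {"x":-0.12,"y":-0.2,"z":0.4,"spin":-0.005}
    - {"x":-0.12,"y":-0.2,"z":0.45,"spin":-0.005}
    - {"x":-0.12,"y":-0.2,"z":0.5,"spin":-0.005}
    - {"x":-0.12,"y":-0.2,"z":0.5,"spin":-0.005}
    - {"x":-0.12,"y":-0.2,"z":0.5,"spin":-0.005}

```text
clock: 6.18
tool_pos: [0.422, 0.1968, 0.0673]
eef_rot: [-3.141, -0.0, -0.015]
force: [-0.8, 2.1, 0.5]
width: 0.0511
grasp_force: 37.9
```

>>> arm_command:
  plan:
    - {"x":0,"y":0,"z":0.03,"spin":0}
    - {"x":0,"y":0,"z":0.06,"spin":0}
    - {"x":0,"y":0,"z":0.09,"spin":0}
    - {"x":0,"y":0,"z":0.09,"spin":0}
    - {"x":0,"y":0,"z":0.09,"spin":0}

```text
clock: 6.6
tool_pos: [0.4223, 0.1971, 0.0668]
eef_rot: [-3.14, -0.001, -0.015]
force: [-1.3, 3.7, 4.8]
width: 0.0512
grasp_force: 38.5
```

>>> arm_command:
  plan:
    - {"x":0,"y":-0.05,"z":0,"spin":0}
    - {"x":0,"y":-0.05,"z":0,"spin":0}
    - {"x":0,"y":-0.05,"z":0,"spin":0}

```text
clock: 6.85
tool_pos: [0.4224, 0.1974, 0.0666]
eef_rot: [-3.141, -0.002, -0.014]
force: [-0.6, 3.7, 5.6]
width: 0.0511
grasp_force: 38.4
```

>>> arm_command:
  plan:
    - {"x":0,"y":0,"z":0,"spin":0}
    - {"x":0,"y":0,"z":0,"spin":0}
    - {"x":0,"y":0,"z":0,"spin":0}
    - {"x":0,"y":0,"z":0,"spin":0}
    - {"x":0,"y":0,"z":0,"spin":0}
    - {"x":0,"y":0,"z":0,"spin":0}
  hand: 0.7

```text
clock: 7.35
tool_pos: [0.4217, 0.1968, 0.066]
eef_rot: [3.141, 0.0, -0.014]
force: [0.6, -0.4, 0.6]
width: 0.0726
grasp_force: 0.0
```

Run:
```python
from h import *
c=snap('wrist','w5');t=snap('top','t5');s=telemetry.state();print(s['clock'],s['tool_pos'],s['eef_rot'],s['force'],s['width'])
C=np.zeros((480,800,3),np.uint8);C[:,:480]=c['img'][:,80:560,::-1]
C[:320,480:]=cv2.resize(t['img'][300:350,215:265,::-1],(320,320),interpolation=cv2.INTER_CUBIC)
cv2.imwrite('pics/c5.png',C)
```

```text
7.45 [0.42174774 0.19684293 0.06611766] [ 3.14131590e+00  1.17016565e-04 -1.41015833e-02] [-0.52459151  0.60130894  0.30372073] 0.07206681744649508
```

View pics/c5.png

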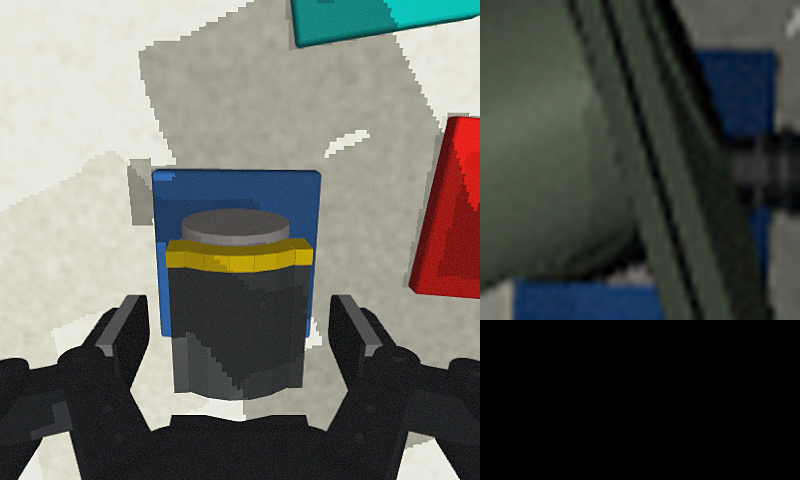

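The magnet balances on the mandrel by itself, with its sides at crop columns 170 to 312 and both fingers (148 and 330) clear. I leave it there, go up and measure the lens.

>>> arm_command:
  plan:
    - {"x":0,"y":0,"z":-1,"spin":0}
    - {"x":0,"y":0,"z":-3,"spin":0}
    - {"x":0,"y":0,"z":-6,"spin":0}
    - {"x":0,"y":0,"z":-10,"spin":0}
    - {"x":0,"y":0,"z":-14,"spin":-0.12}
    - {"x":0,"y":0,"z":-18,"spin":-0.24}
    - {"x":2,"y":1,"z":-21,"spin":-0.372}
    - {"x":5,"y":2,"z":-24,"spin":-0.372}
    - {"x":8,"y":4,"z":-27,"spin":-0.372}
    - {"x":10,"y":5,"z":-30,"spin":-0.372}

```text
clock: 8.28
tool_pos: [0.5201, 0.1451, 0.3648]
eef_rot: [3.141, 0.001, 0.358]
force: [0.1, 0.8, -0.7]
width: 0.0726
grasp_force: 0.0
```

>>> arm_command:
  plan:
    - {"x":3,"y":0,"z":-1,"spin":0}
    - {"x":6,"y":0,"z":-1,"spin":0}
    - {"x":6,"y":0,"z":-1,"spin":0}
    - {"x":6,"y":0,"z":-1,"spin":0}
    - {"x":6,"y":0,"z":-1,"spin":0}
    - {"x":6,"y":0,"z":-1,"spin":0}
    - {"x":6,"y":0,"z":-1,"spin":0}

```text
clock: 8.87
tool_pos: [0.5748, 0.1672, 0.3745]
eef_rot: [3.141, 0.0, 0.358]
force: [0.1, -0.2, 0.5]
width: 0.0725
grasp_force: 0.0
```

Run:
```python
from h import *
c=snap('wrist','wA');s=telemetry.state();print(s['clock'],s['tool_pos'],s['eef_rot'],c['position'],c['orientation'])
S=R.from_euler('z',.358)
for h in(.2,.25,.3): print(h,proj(c,S.apply([[-.05,0,h],[-.07,0,h],[.0325,.0125,.364],[-.055,.065,.014],[-.055,-.065,.014],[.055,-.065,.014],[.055,.065,.014]])+[.759,.193,0]).round().tolist())
```

```text
8.9167 [0.57488189 0.16721564 0.37460932] [ 3.14142297e+00 -3.43859429e-04  3.57988580e-01] [0.64616843 0.19286915 0.51845655] [-2.97352893e-01  4.77738266e-04 -1.21280357e+00]
0.2 [[370.0, 46.0], [369.0, 74.0], [408.0, -355.0], [298.0, 79.0], [402.0, 79.0], [408.0, -22.0], [297.0, -22.0]]
0.25 [[380.0, 31.0], [378.0, 64.0], [408.0, -355.0], [298.0, 79.0], [402.0, 79.0], [408.0, -22.0], [297.0, -22.0]]
0.3 [[395.0, 9.0], [393.0, 51.0], [408.0, -355.0], [298.0, 79.0], [402.0, 79.0], [408.0, -22.0], [297.0, -22.0]]
```

>>> arm_command:
  plan:
    - {"x":2.5,"y":0,"z":-1,"spin":0}
    - {"x":4.5,"y":0,"z":-2,"spin":0}
    - {"x":4.5,"y":0,"z":-2,"spin":0}
    - {"x":4.5,"y":0,"z":-2,"spin":0}
    - {"x":4.5,"y":0,"z":-2,"spin":0}

```text
clock: 9.33
tool_pos: [0.6171, 0.1829, 0.394]
eef_rot: [3.142, 0.001, 0.358]
force: [-0.0, 0.6, -0.4]
width: 0.0728
grasp_force: 0.0
```

Run:
```python
from h import *
c=snap('wrist','wA');print(c['position'])
```

```text
[0.68862543 0.20861062 0.5379087 ]
```

>>> arm_command:
  plan:
    - {"x":0,"y":3,"z":0,"spin":0}
    - {"x":0,"y":6,"z":0,"spin":0}
    - {"x":0,"y":8,"z":0,"spin":0}
    - {"x":0,"y":8,"z":0,"spin":0}
    - {"x":0,"y":8,"z":0,"spin":0}
    - {"x":0,"y":8,"z":0,"spin":0}

```text
clock: 9.88
tool_pos: [0.6452, 0.1086, 0.3943]
eef_rot: [-3.141, 0.0, 0.358]
force: [0.1, -1.6, -0.4]
width: 0.0726
grasp_force: 0.0
```

Run:
```python
from h import *
a=load('wA');b=snap('wrist','wB');print(b['position'])
S=R.from_euler('z',.358);P=S.apply([[-.06,0,.22],[-.06,0,.3]])+[.759,.193,0]
print(proj(a,P),proj(b,P))
C=np.zeros((560,800,3),np.uint8)
for i,c in enumerate((a,b)):
    u=proj(c,P).mean(0).astype(int); x=int(np.clip(u[0]-100,0,440)); y=0
    print(x,y); p=cv2.resize(c['img'][y:y+280,x:x+200,::-1],(400,560),interpolation=cv2.INTER_CUBIC)
    C[:,i*400:i*400+400]=np.clip(p.astype(float)*1.4+10,0,255)
cv2.imwrite('pics/cAB.png',C)
```

```text
[0.71660788 0.13413718 0.53827926]
[[366.88778666 119.75823655]
 [383.11432501 119.59069097]] [[269.50185965 120.24713759]
 [252.92666222 120.13320529]]
275 0
161 0
```

View pics/cAB.png

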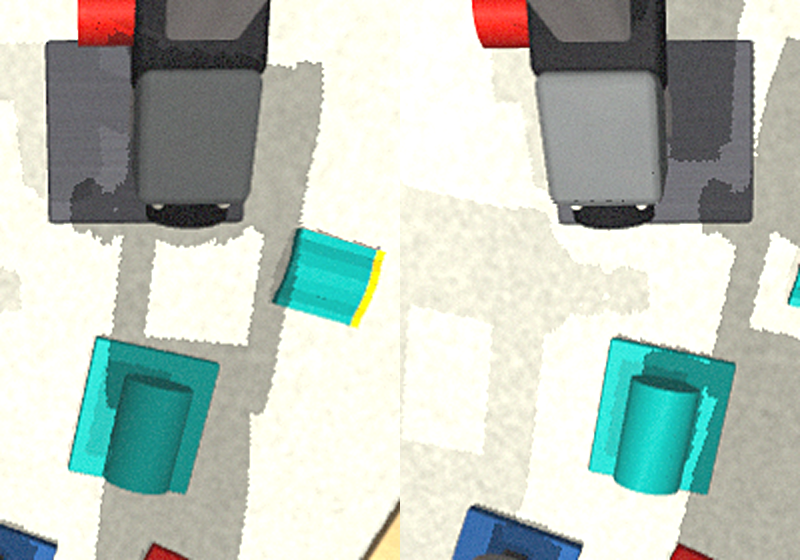

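In cAB the barrel's front rim spans columns 147–231 with its lowest row at 227 in view A, and 572–654 with row 229 in view B. The base's near edge is at row 221 in both. I fit these.

Run:
```python
from h import *
from scipy.optimize import least_squares
a,b=load('wA'),load('wB')
ua=lambda X,Y:((X+.5)/2-.5+275,(Y+.5)/2-.5); ub=lambda X,Y:((X-400+.5)/2-.5+161,(Y+.5)/2-.5)
# stand base
def f(p):
    M=R.from_euler('z',p[2]).apply([[-.055,.065,.014],[-.055,-.065,.014],[.055,.065,.014]])+[p[0],p[1],0]
    N=R.from_euler('z',p[2]).apply([[-.055,.065,.014],[-.055,-.065,.014],[.055,-.065,.014]])+[p[0],p[1],0]
    return np.r_[(proj(a,M)-[ua(49,221),ua(243,221),ua(47,41)]).ravel(),(proj(b,N)-[ub(560,222),ub(752,221),ub(752,41)]).ravel()]
r=least_squares(f,[.759,.193,.358]);S=r.x;print('stand',S,r.fun.round(1))
th=np.linspace(0,2*np.pi,180)
def L(p): return R.from_euler('zy',[p[3],np.radians(-20)]).as_matrix() if 0 else R.from_euler('z',S[2]).as_matrix()@R.from_euler('y',-20,degrees=True).as_matrix()
def g(p):
    C=np.c_[0*th,.016*np.cos(th),.016*np.sin(th)]@L(p if len(p)>3 else np.r_[p,S[2]]).T+p[:3]
    o=[]
    for c,q,(x0,x1,y1) in((a,ua,(147,231,227)),(b,ub,(572,654,229))):
        w=proj(c,C);o+=[w[:,0].min()-q(x0,0)[0],w[:,0].max()-q(x1,0)[0],w[:,1].max()-q(0,y1)[1]]
    return np.array(o)
r=least_squares(g,[.70,.17,.25]);print('lens',r.x,r.fun.round(2))
RL=L(np.zeros(4));rel=R.from_euler('z',-S[2]).apply(r.x-[S[0],S[1],0]);print('in stand frame',rel)
print('focus',r.x-RL[:,0]*.12,'centre',r.x-RL[:,0]*.15)
```

```text
stand [0.76497168 0.19589713 0.36309225] [-0.2  0.9  0.4  0.4 -0.9 -1.3 -0.9  0.9  0.4  0.8  1.2 -1.3]
lens [0.71210392 0.17539343 0.23108085] [ 0.33 -0.27  0.24 -0.18  0.12 -0.24]
in stand frame [-0.05670317 -0.00039006  0.23108085]
focus [0.60669262 0.13534374 0.19003843] centre [0.5803398  0.12533131 0.17977783]
```

The lens is at (0.712, 0.175, 0.231), only 0.4 mm off the stand's symmetry plane, so the fit is consistent. The focus is at (0.607, 0.135, 0.190). Back to the magnet.

>>> arm_command:
  plan:
    - {"x":-3,"y":-2.5,"z":0,"spin":0.1}
    - {"x":-6,"y":-5.4,"z":1,"spin":0.2}
    - {"x":-9,"y":-8,"z":3,"spin":0.3}
    - {"x":-11.5,"y":-10.5,"z":5,"spin":0.372}
    - {"x":-14,"y":-13,"z":8,"spin":0.372}
    - {"x":-16,"y":-15,"z":11,"spin":0.372}
    - {"x":-17.9,"y":-16.1,"z":14,"spin":0.372}
    - {"x":-17.9,"y":-16.1,"z":17,"spin":0.372}
    - {"x":-17.9,"y":-16.1,"z":19,"spin":0.372}
    - {"x":-17.9,"y":-16.1,"z":19,"spin":0.372}

```text
clock: 10.77
tool_pos: [0.4179, 0.196, 0.2006]
eef_rot: [3.138, 0.008, -0.012]
force: [0.2, 0.3, 0.2]
width: 0.0724
grasp_force: 0.0
```

Run:
```python
from h import *
for i in range(5): c=cams.read_camera('wrist')
c=snap('wrist','wC');s=telemetry.state();print(s['clock'],s['tool_pos'],s['eef_rot'],s['force'])
h=cv2.cvtColor(c['img'],cv2.COLOR_RGB2HSV);m=cv2.inRange(h,(20,120,60),(35,255,255));m[:, :150]=0
ys,xs=np.nonzero(m);print('yellow',xs.min(),xs.max(),ys.min(),ys.max(),len(xs))
M=R.from_euler('z',-.014).apply(np.array([[30,26,0],[30,-26,0],[30,26,13],[30,-26,13],[24,26,13],[24,-26,13],[24,0,18.6]])*.001)+[.4215,.1968,.0694]
print(proj(c,M).round(1).tolist())
```

```text
11.0667 [0.423062   0.19679549 0.20574475] [-3.14018138 -0.00317904 -0.01428893] [0.4244896  0.38535725 0.34964868]
yellow 283 635 47 227 856
[[284.1, 187.3], [352.9, 187.3], [282.4, 190.3], [354.4, 190.3], [282.7, 198.5], [354.2, 198.5], [318.4, 200.0]]
```

>>> arm_command:
  plan:
    - {"x":-0.15,"y":0,"z":3,"spin":0}
    - {"x":-0.15,"y":0,"z":6,"spin":0}
    - {"x":-0.15,"y":0,"z":9,"spin":0}
    - {"x":-0.15,"y":0,"z":11,"spin":0}
    - {"x":-0.15,"y":0,"z":12.5,"spin":0}
    - {"x":-0.15,"y":0,"z":13.5,"spin":0}
    - {"x":-0.15,"y":0,"z":14.2,"spin":0}
    - {"x":-0.15,"y":0,"z":14.6,"spin":0}
    - {"x":-0.15,"y":0,"z":14.6,"spin":0}
    - {"x":-0.15,"y":0,"z":14.6,"spin":0}

```text
clock: 11.9
tool_pos: [0.4211, 0.1965, 0.0587]
eef_rot: [-3.141, -0.001, -0.014]
force: [0.6, -0.5, -0.1]
width: 0.0728
grasp_force: 0.0
```

>>> arm_command:
  plan:
    - {"x":0,"y":0,"z":0,"spin":0}
    - {"x":0,"y":0,"z":0,"spin":0}
    - {"x":0,"y":0,"z":0,"spin":0}
    - {"x":0,"y":0,"z":0,"spin":0}
    - {"x":0,"y":0,"z":0,"spin":0}
    - {"x":0,"y":0,"z":0,"spin":0}
    - {"x":0,"y":0,"z":0,"spin":0}
  hand: -1
  squeeze: 25

```text
clock: 12.48
tool_pos: [0.4211, 0.1967, 0.059]
eef_rot: [-3.141, -0.002, -0.014]
force: [-0.3, 1.2, 6.3]
width: 0.0519
grasp_force: 26.3
```

>>> arm_command:
  plan:
    - {"x":0,"y":0,"z":-0.5,"spin":0}
    - {"x":0,"y":0,"z":-1.2,"spin":0}
    - {"x":-1,"y":0,"z":-1.5,"spin":0}
    - {"x":-2.5,"y":0,"z":-1.5,"spin":0}
    - {"x":-4,"y":0,"z":-1.5,"spin":0}
    - {"x":-5.2,"y":0,"z":-1.5,"spin":0}
    - {"x":-5.7,"y":0,"z":-1.5,"spin":0}
    - {"x":-5.7,"y":0,"z":-1.5,"spin":0}
    - {"x":-5.7,"y":0,"z":-1,"spin":0}
    - {"x":-5.7,"y":0,"z":-0.5,"spin":0}

```text
clock: 13.32
tool_pos: [0.3645, 0.1976, 0.0631]
eef_rot: [-3.141, -0.002, -0.014]
force: [0.5, 0.2, -2.5]
width: 0.0515
grasp_force: 26.7
```

>>> arm_command:
  plan:
    - {"x":0,"y":0,"z":0.2,"spin":0}
    - {"x":0,"y":0,"z":0.4,"spin":0}
    - {"x":0,"y":0,"z":0.5,"spin":0}
    - {"x":0,"y":0,"z":0.6,"spin":0}
    - {"x":0,"y":0,"z":0.7,"spin":0}
    - {"x":0,"y":0,"z":0.7,"spin":0}

```text
clock: 13.82
tool_pos: [0.3642, 0.1977, 0.0566]
eef_rot: [-3.141, -0.001, -0.015]
force: [-2.0, 0.8, 6.9]
width: 0.0517
grasp_force: 27.4
```

>>> arm_command:
  plan:
    - {"x":0,"y":0,"z":0.1,"spin":0}
    - {"x":0,"y":0,"z":0.2,"spin":0}
    - {"x":0,"y":0,"z":0.3,"spin":0}
    - {"x":0,"y":0,"z":0.4,"spin":0}
    - {"x":0,"y":0,"z":0.5,"spin":0}
    - {"x":0,"y":0,"z":0.55,"spin":0}
    - {"x":0,"y":0,"z":0.6,"spin":0}
    - {"x":0,"y":0,"z":0.6,"spin":0}

```text
clock: 14.48
tool_pos: [0.3648, 0.198, 0.0509]
eef_rot: [-3.14, -0.003, -0.015]
force: [-1.0, 1.0, 7.9]
width: 0.0516
grasp_force: 27.0
```

```bash
cat >> h.py <<'E'
from scipy.optimize import least_squares
def yellow(c,box):
    h=cv2.cvtColor(c['img'],cv2.COLOR_RGB2HSV);m=cv2.inRange(h,(18,110,40),(36,255,255))
    n,l,st,ce=cv2.connectedComponentsWithStats(m)
    x0,x1,y0,y1=box
    k=[i for i in range(1,n) if x0<ce[i][0]<x1 and y0<ce[i][1]<y1]
    k=max(k,key=lambda i:st[i,4]); return (l==k).astype(np.uint8)
def endmodel(): # yellow band silhouette points in magnet_center frame (mm->m)
    y=np.linspace(-26,26,27); top=np.sqrt(34**2-y**2)-34+9.3
    g=np.where(abs(y)<24,np.sqrt(np.maximum(24**2-y**2,0))-24-.7,-9.3)
    g=np.maximum(g,-9.3); P=[]
    for x in(24,30): P+= [np.c_[0*y+x,y,top]]
    P+=[np.c_[0*y+30,y,g],np.c_[[30,30,24,24],[26,-26,26,-26],[-9.3]*4]]
    return np.vstack(P)*.001
def mask(c,pos,Rm):
    y=np.linspace(-26,26,27); top=np.minimum(np.sqrt(34**2-y**2)-34+9.3,99)
    g=np.maximum(np.where(abs(y)<24,np.sqrt(np.maximum(24**2-y**2,0))-24-.7,-9.3),-9.3)
    S=4;im=np.zeros((480*S,640*S),np.uint8)
    def poly(P): cv2.fillPoly(im,[np.round((proj(c,P@Rm.T*1e-3+pos)+.5)*S).astype(int)],1)
    for k in range(26): 
        poly(np.array([[24,y[k],top[k]],[30,y[k],top[k]],[30,y[k+1],top[k+1]],[24,y[k+1],top[k+1]]],float))
        poly(np.array([[30,y[k],g[k]],[30,y[k],top[k]],[30,y[k+1],top[k+1]],[30,y[k+1],g[k+1]]],float))
    return cv2.resize(im.astype(np.float32),(640,480),interpolation=cv2.INTER_AREA)
def fitmag(c,m,T,Tp,tilts=np.arange(-5,41,1.)):
    """magnet in tool frame: centre (x,0,z), tilt (deg nose up). T tool rotation, Tp tool pos"""
    from scipy.optimize import minimize
    B=cv2.GaussianBlur(m.astype(np.float32),(0,0),1.5)
    def cost(p):
        Rm=T@np.diag([1,-1,-1.])@R.from_euler('y',-p[2],degrees=True).as_matrix()
        pos=Tp+T@np.array([p[0],p[3],p[1]])*1e-3
        return ((cv2.GaussianBlur(mask(c,pos,Rm),(0,0),1.5)-B)**2).sum()
    best=min((minimize(cost,[0,-10,t,0],method='Nelder-Mead',options=dict(initial_simplex=[[0,-10,t,0],[4,-10,t,0],[0,-5,t,0],[0,-10,t+6,0],[0,-10,t,2]],xatol=.05,fatol=.05)) for t in(0,20)),key=lambda r:r.fun)
    return best.x,best.fun,m.sum()
E
python3 - <<'E'
from h import *
c=snap('wrist','w6');s=telemetry.state();print(s['clock'],s['tool_pos'],s['force'],s['width'])
m=yellow(c,(200,440,120,400));ys,xs=np.nonzero(m);print(xs.min(),xs.max(),ys.min(),ys.max())
print(fitmag(c,m,rot(s['eef_rot']),s['tool_pos']))
# baseline check on w4 (level grip)
c=load('w4');m=yellow(c,(200,440,120,400));print(fitmag(c,m,R.from_euler('xyz',[3.1411,.0014,-.0084]).as_matrix(),np.array([.4196,.1979,.1571])))
E
```

```text
14.5333 [0.3647599  0.19793204 0.05093217] [-0.8948217   0.91423014  8.27630512] 0.05164954819590037
235 401 248 301
(array([  4.38309574, -32.37099568,  10.70255067,  -0.36476245]), np.float64(269.6095275878906), np.uint64(6170))
(array([-0.19295538, -9.50448032,  3.56303341, -2.16493864]), np.float64(242.34962463378906), np.uint64(3882))
```

```bash
cat >> h.py <<'E'
def fit2(c,m,T,Tp,z0):
    B=cv2.GaussianBlur(m.astype(np.float32),(0,0),1.); out=[]
    from scipy.optimize import minimize
    for t in range(-4,40,4):
        def cost(p):
            Rm=T@np.diag([1,-1,-1.])@R.from_euler('yz',[-t,p[2]],degrees=True).as_matrix()
            return ((cv2.GaussianBlur(mask(c,Tp+T@np.array([p[0],p[1],z0])*1e-3,Rm),(0,0),1.)-B)**2).sum()
        r=minimize(cost,[0,0,0],method='Nelder-Mead',options=dict(initial_simplex=[[0,0,0],[4,0,0],[0,2,0],[0,0,2]],xatol=.05,fatol=.5)); out.append((t,*r.x.round(1),round(r.fun)))
    return out
E
python3 - <<'E'
from h import *
s=telemetry.state();c=load('w6')
print(m.sum() if 0 else '',*fit2(c,yellow(c,(200,440,120,400)),rot(s['eef_rot']),s['tool_pos'],-19.7),sep='\n')
c=load('w4');print(*fit2(c,yellow(c,(200,440,120,400)),R.from_euler('xyz',[3.1411,.0014,-.0084]).as_matrix(),np.array([.4196,.1979,.1571]),-12.4),sep='\n')
E
```

```text
(-4, np.float64(-5.3), np.float64(1.6), np.float64(2.0), 2131)
(0, np.float64(-4.5), np.float64(1.7), np.float64(1.7), 1803)
(4, np.float64(-3.4), np.float64(1.2), np.float64(2.3), 1474)
(8, np.float64(-2.3), np.float64(0.7), np.float64(1.4), 1152)
(12, np.float64(-0.9), np.float64(0.1), np.float64(1.0), 862)
(16, np.float64(0.5), np.float64(0.5), np.float64(1.3), 623)
(20, np.float64(1.9), np.float64(0.7), np.float64(1.5), 503)
(24, np.float64(3.3), np.float64(0.6), np.float64(1.4), 517)
(28, np.float64(5.0), np.float64(-0.3), np.float64(-0.1), 647)
(32, np.float64(6.8), np.float64(0.8), np.float64(1.8), 770)
(36, np.float64(8.7), np.float64(-2.0), np.float64(-2.0), 994)
(-4, np.float64(-0.5), np.float64(-0.7), np.float64(1.1), 419)
(0, np.float64(0.2), np.float64(-2.0), np.float64(0.6), 244)
(4, np.float64(1.0), np.float64(-2.1), np.float64(0.4), 243)
(8, np.float64(2.0), np.float64(-1.5), np.float64(0.8), 388)
(12, np.float64(3.1), np.float64(-1.4), np.float64(0.9), 587)
(16, np.float64(4.0), np.float64(-1.3), np.float64(1.2), 812)
(20, np.float64(5.5), np.float64(-1.4), np.float64(1.4), 1029)
(24, np.float64(6.9), np.float64(-1.3), np.float64(1.4), 1258)
(28, np.float64(8.2), np.float64(-1.8), np.float64(0.2), 1472)
(32, np.float64(10.0), np.float64(-1.6), np.float64(0.7), 1683)
(36, np.float64(11.5), np.float64(-3.3), np.float64(-1.5), 1870)
```

The model fit gives a tilt of about 21.7°, with a bias of about +2° on the level picture, so the true tilt is about 20°. I tighten the grip, lift and carry it towards the camera.

>>> arm_command:
  plan:
    - {"x":0,"y":0,"z":0,"spin":0}
    - {"x":0,"y":0,"z":-0.5,"spin":0}
    - {"x":0,"y":0,"z":-2,"spin":0}
    - {"x":0,"y":0,"z":-5,"spin":0}
    - {"x":0,"y":0,"z":-8.5,"spin":0}
    - {"x":0,"y":0,"z":-12,"spin":0}
    - {"x":2,"y":1,"z":-14,"spin":-0.1}
    - {"x":5,"y":2.5,"z":-14,"spin":-0.2}
    - {"x":8,"y":4,"z":-14,"spin":-0.3}
    - {"x":11,"y":5.5,"z":-14,"spin":-0.378}
  squeeze: 60

```text
clock: 15.37
tool_pos: [0.4738, 0.1397, 0.1906]
eef_rot: [3.141, -0.001, 0.369]
force: [0.5, 1.0, -1.9]
width: 0.0508
grasp_force: 63.0
```

>>> arm_command:
  plan:
    - {"x":2,"y":-0.5,"z":0,"spin":0}
    - {"x":4,"y":-1,"z":0,"spin":0}
    - {"x":4,"y":-1,"z":0,"spin":0}
    - {"x":4,"y":-1,"z":0,"spin":0}
    - {"x":4,"y":-1,"z":0,"spin":0}
    - {"x":4,"y":-1,"z":0,"spin":0}
    - {"x":4,"y":-1,"z":0,"spin":0}

```text
clock: 15.95
tool_pos: [0.5056, 0.1639, 0.1901]
eef_rot: [3.141, 0.001, 0.364]
force: [-0.7, -0.6, -0.7]
width: 0.0509
grasp_force: 63.1
```

Run:
```python
from h import *
for i in range(3): cams.read_camera('top')
c=snap('wrist','w7');s=telemetry.state();print(s['clock'],s['tool_pos'],s['eef_rot'],s['force'],s['width'],s['grasp_force'])
print(*fit2(c,yellow(c,(200,440,120,400)),rot(s['eef_rot']),s['tool_pos'],-19.7)[3:9],sep='\n')
T=rot(s['eef_rot']);print('to go (tool cm)',T.T@(np.array([.5803,.1253,.1798])-s['tool_pos']-T@[.0015,.0005,-.0197])*100)
```

```text
16.15 [0.50614922 0.16404469 0.19030861] [ 3.14143734e+00 -2.27540191e-04  3.63882367e-01] [ 0.25764346  1.23421763 -1.60788348] 0.0512025590656555 63.08936402667314
(8, np.float64(-2.2), np.float64(0.6), np.float64(0.8), 1047)
(12, np.float64(-0.8), np.float64(1.1), np.float64(1.2), 763)
(16, np.float64(0.6), np.float64(0.7), np.float64(1.0), 553)
(20, np.float64(1.9), np.float64(1.2), np.float64(1.4), 468)
(24, np.float64(3.5), np.float64(1.1), np.float64(1.2), 519)
(28, np.float64(5.1), np.float64(-0.2), np.float64(-0.6), 690)
to go (tool cm) [5.40037251 6.20967704 3.02309644]
```

>>> arm_command:
  plan:
    - {"x":0,"y":2,"z":0,"spin":0}
    - {"x":0,"y":4.5,"z":0,"spin":0}
    - {"x":1,"y":6.2,"z":0.7,"spin":0}
    - {"x":3,"y":6.2,"z":1.8,"spin":0}
    - {"x":4.5,"y":6.2,"z":2.6,"spin":0}
    - {"x":5.2,"y":6.2,"z":3,"spin":0}
    - {"x":5.4,"y":6.2,"z":3,"spin":0.008}
    - {"x":5.4,"y":6.2,"z":3,"spin":0.008}
    - {"x":5.4,"y":6.2,"z":3,"spin":0.008}
    - {"x":5.4,"y":6.2,"z":3,"spin":0.008}

```text
clock: 16.98
tool_pos: [0.5784, 0.1254, 0.1608]
eef_rot: [3.141, -0.0, 0.356]
force: [-0.0, 0.1, -1.3]
width: 0.0507
grasp_force: 63.2
```

Run:
```python
from h import *
for i in range(3): cams.read_camera('top')
c=snap('wrist','w8');s=telemetry.state();print(s['clock'],s['tool_pos'],s['eef_rot'],s['force'],s['width'],s['grasp_force'])
T=rot(s['eef_rot']);print('to go (tool cm)',T.T@(np.array([.5803,.1253,.1798])-s['tool_pos']-T@[.0015,.0005,-.0197])*100)
sc=snap('scene','s8')
# overlay of the intended yellow end
m=mask(c,np.array([.5803,.1253,.1798]),R.from_euler('z',.363).as_matrix()@R.from_euler('y',-20,degrees=True).as_matrix())
im=c['img'][:,:,::-1].copy();k,_=cv2.findContours((m>.5).astype(np.uint8),0,2);cv2.drawContours(im,k,-1,(255,0,255),1)
lens=np.array([[.7121,.1754,.2311]]);print(proj(c,lens),proj(sc,lens),proj(sc,[[.6067,.1353,.19]]))
C=np.zeros((600,800,3),np.uint8);C[:600,:400]=cv2.resize(im[100:400,220:420],(400,600));
u=proj(sc,lens)[0].astype(int);C[:400,400:]=cv2.resize(sc['img'][u[1]-60:u[1]+40,u[0]-50:u[0]+50,::-1],(400,400))
cv2.imwrite('pics/c8.png',C)
```

```text
17.1833 [0.57871258 0.12539735 0.1606098 ] [ 3.14136136e+00 -5.71972987e-04  3.55924897e-01] [ 0.59007576 -0.74702801 -0.82291835] 0.05082150857456436 63.17723319400102
to go (tool cm) [-0.00350195  0.01488376  0.05107808]
[[ 309.40128602 -362.29706066]] [[370.2334575  265.63885547]] [[357.19213912 235.25289722]]
```

View pics/c8.png

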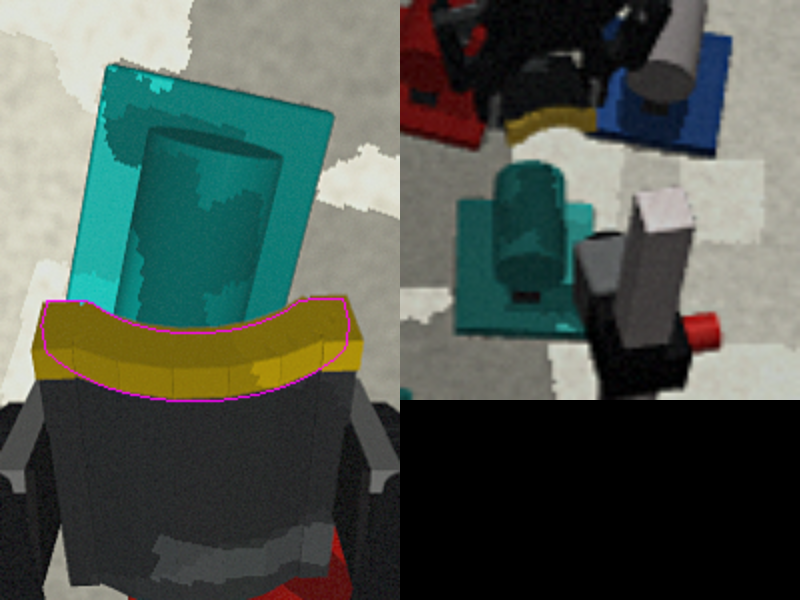

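c8 shows the yellow end close to the intended outline. The groove arc agrees at row 330, and the scene view shows the end facing the lens, clear of everything. The real shoulders are flat at 13 mm, unlike my model, so I correct the model and refit.

```bash
sed -i 's/top=np.minimum(np.sqrt(34\*\*2-y\*\*2)-34+9.3,99)/top=np.maximum(np.sqrt(34**2-y**2)-34+9.3,3.7)/' h.py; grep -c 'maximum(np.sqrt(34' h.py
python3 - <<'E'
from h import *
from scipy.optimize import minimize
def full(c,T,Tp,z):
    m=yellow(c,(200,440,120,400));B=cv2.GaussianBlur(m.astype(np.float32),(0,0),1.)
    def cost(p):
        Rm=T@np.diag([1,-1,-1.])@R.from_euler('yz',[-p[3],p[2]],degrees=True).as_matrix()
        return ((cv2.GaussianBlur(mask(c,Tp+T@np.array([p[0],p[1],z if len(p)<5 else p[4]])*1e-3,Rm),(0,0),1.)-B)**2).sum()
    x0=np.array([0,0,0,10.]); o=[]
    for n in(4,5):
        q=x0 if n==4 else np.r_[x0,z]
        r=minimize(cost,q,method='Nelder-Mead',options=dict(initial_simplex=np.vstack([q,q+np.diag([4,2,2,8,5.][:n])]),xatol=.05,fatol=.3,maxfev=600)); x0=r.x; o.append((r.x.round(2),round(r.fun)))
    return o
E=lambda a:R.from_euler('xyz',a).as_matrix()
print('w4',full(load('w4'),E([3.1411,.0014,-.0084]),np.array([.4196,.1979,.1571]),-12.4))
print('w6',full(load('w6'),E([-3.14,-.003,-.015]),np.array([.36476,.19793,.05093]),-19.7))
print('w7',full(load('w7'),E([3.14144,-.0002,.3639]),np.array([.50615,.16404,.19031]),-19.7))
s=telemetry.state()
print('w8',full(load('w8'),rot(s['eef_rot']),s['tool_pos'],-19.7))
E
```

```text
1
w4 [(array([ 0.72, -1.94,  0.35,  1.99]), 37), (array([  1.62,  -1.93,   0.39,  -0.06, -15.87]), 6)]
w6 [(array([ 2.78,  0.77,  1.72, 22.23]), 96), (array([  3.2 ,   0.81,   1.49,  18.7 , -23.28]), 35)]
w7 [(array([ 0.89, -0.11, -0.2 , 17.01]), 246), (array([  2.4 ,   1.6 ,   1.85,  17.79, -22.21]), 31)]
w8 [(array([ 2.39,  1.26,  1.52, 21.04]), 89), (array([  2.93,   1.42,   1.83,  18.01, -23.29]), 41)]
```

The refit matches sharply and reads the level reference picture as -0.06°. Tilt is about 18°, position is within about 1 mm, and yaw is about 1° off. I make a small yaw and sideways trim, let it settle and hold.

>>> arm_command:
  plan:
    - {"x":0,"y":0.03,"z":-0.02,"spin":0.008}
    - {"x":0,"y":0.05,"z":-0.04,"spin":0.016}
    - {"x":0,"y":0.05,"z":-0.04,"spin":0.016}
    - {"x":0,"y":0.05,"z":-0.04,"spin":0.016}
    - {"x":0,"y":0.05,"z":-0.04,"spin":0.016}
    - {"x":0,"y":0.05,"z":-0.04,"spin":0.016}
    - {"x":0,"y":0.05,"z":-0.04,"spin":0.016}
    - {"x":0,"y":0.05,"z":-0.04,"spin":0.016}

```text
clock: 17.9
tool_pos: [0.5791, 0.1249, 0.1605]
eef_rot: [3.141, 0.0, 0.34]
force: [0.0, -0.5, -2.1]
width: 0.0509
grasp_force: 63.2
```

Run:
```python
from h import *
s=telemetry.state();print(s['clock'],s['tool_pos'],s['eef_rot'],s['force'],s['width'],s['grasp_force'],abs(s['qvel']).max())
print(robot.finish_job())
```

```text
17.9 [0.57913213 0.1249245  0.16046767] [3.14149565e+00 6.05948437e-05 3.39834088e-01] [ 0.01450607 -0.51116129 -2.10727509] 0.05088064926166154 63.180633215233684 0.0018108839499661217
the job is handed in; nothing more can be done
None
```

The magnet balanced by itself on the mandrel, was picked up again and is now held still with its yellow end facing the lens, within about 1 mm of the 120 mm point by my estimate; its tilt measures about 18° against the 20° wanted, which I left uncorrected, and the job is handed in at 17.9 s, with no result reported back.

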